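Lock the bayonet cap on the water-filter unit

ROBOT

A 6-joint arm with a two-finger parallel gripper is mounted at the origin on the work surface. World frame = base frame: x ahead of the robot, y to its left, z up, the work surface at z = 0. Lengths are in m, angles in rad, forces in N, time in s.
With the tool pointing down it reaches from about 0.325 to 0.9 m from the base axis. Payload 6.1 kg.
Tool frame: the origin (TCP) lies between the finger pads; the fingertips stand 11 mm ahead of it and the grasp point (between the pads) lies 8 mm behind it; z points along the fingers, y is the line along which they close (so a half turn about z gives the same grasp; the last joint's range is limited). The gripper opens to 87 mm and grips with 3 to 60 N. Pads are 19 mm wide; open, the fingers measure 117 mm over their backs; the gripper's body (75 mm by 190 mm) begins 51 mm behind the grasp point.
Start: joints at [-1.328, 0.22, 1.526, -0, 1.395, -0.126], TCP at [0.225, -0.583, 0.234] pointing down, gripper open.
Joint ranges: [-2.98, 2.98], [-0.91, 2.08], [0.09, 2.57], [-1.24, 4.39], [0.2, 2.65], [-2.68, 2.68]. Speed limits (rad/s): [2.57, 2.57, 3.01, 3.14, 3.14, 3.14].

INTERFACE

Orientations are given as a unit quaternion [w, x, y, z].
In Python, from rig import * gives the robot as it stands.
- The arm moves only by the shell command python3 -m creep 'ROWS' [FORCE]. ROWS is JSON, a list of rows, each a list of 3 entries, a list of its own where there are three numbers: the shift along the tool's x, y, z in mm, then the turn, a rotation vector about the tool's x, y, z in degrees, then the opening, from 0 (shut) to 1 (fully open). In form: [[[tx, ty, tz], [ax, ay, az], gripper], ...]. A call has 1 to 20 rows; each row is the pose to reach, as a shift and turn from the pose commanded when the call began, along the tool's axes at that moment; what a row does not reach only later rows make up. A row lasts 1/8 s, in which the tool goes at most 62.5 mm and 10.7 degrees, less where a joint would pass 70% of its speed; a pose out of reach is approached as far as the arm can. A call with a gripper value outside its range is refused whole. The fingers move at their own pace and stop on an object; FORCE is the grip in N (left out, the last holds). Time passes only in rows, so rows that repeat a pose let the fingers close. It gives the time, the measured TCP pose, the force, the opening and the grip force at its end, in the units of the state.
- get_state(): the state, without advancing time (a new reading comes with each control period).
- read_camera(name): name is "scene" or "side" or "wrist"; returns the picture (420x560x3 uint8, blue, green, red); there is no depth.
- get_calibration(name): a dict with "vfov" (degrees; the focal length in pixels is half the picture's height over the tangent of half this angle, whatever the lens; pixels are square), "cx", "cy" (the principal point, pixels), "dist_coeffs" ([k1, k2, p1, p2, k3] as OpenCV has them; the pictures are not rectified), "rvec" (rotation vector, rad) and "tvec" (3), from world to camera coordinates, as OpenCV has them. Camera axes: x right, y down, z forward; pixel columns grow to the right and rows downward; lengths in m; the calibration is good to about 2 mm. A picture is of the moment at which its call begins: read the wrist's pose just before it. get_calibration takes no time and is no camera call; for the wrist camera it gives the pose at the moment of the call.
- finish_job(): hands the job in; it is judged then, once.
The state is a dict: "time": time; "joint_positions": joint angles; "qvel": joint speeds; "tau": joint torques, N m; "tool_pos": TCP position; "tcp_rot": TCP orientation; "wrist_force": force on the tool from outside, world axes, zero at the start; "torque": the same for the moment, N m; "grip_width": opening from 0.0 (shut) to 1.0 (fully open); "grasp_force": force on a finger pad.
Only numpy, scipy, OpenCV 4.12 (cv2) and the standard library are available. Lean on these libraries where they do the work, as an engineer would, in place of code of your own. Each camera call takes 0.05 s, during which the arm holds its last target. There are 200 camera calls.

TASK

Close the water-filter unit on the bench: fit the cap with the bar handle and two lugs on its collar, feel for the slots, push it down against the spring and twist it clockwise until it locks, then let go. It must stay locked by itself, down and level; do not shove or knock over the other things on the bench.

Things in the scene. Friction and masses are not known exactly. Their poses are not given: they have to be found in the camera images.
- cap_mid (a point): the bayonet cap: loose grey plastic, 0.18 to 0.35 kg, 78 mm high, standing upright on the bench. This point is on its axis, half-way up (39 mm above its underside). z up its axis, x along its bar handle. Flange of radius 50 mm from 30 to 38 mm above the underside; below it a round nose of radius 33 mm, its lowest 5 mm bevelled to radius 29
- cap_bar (a point): the centre of the cap's bar handle, on the axis, 58 mm above the cap's underside. The bar is 80 mm long along x, 24 mm thick along y and 40 mm high (38 to 78 mm above the underside, on top of the flange); grip it across its thickness
- cap_lugs (a point): the point on the cap's axis level with the middle of its two lugs, 12.5 mm above the underside. The lugs stand out opposite one another along x, under the ends of the bar, to radius 42 mm; each is 14 mm wide and 7 mm high (9 to 16 mm above the underside)
- unit: the water-filter unit, fixed: a white box 180 mm deep (x), 210 mm wide (y), 60 mm high, with a round aluminium collar (outer radius 52 mm, 42 mm high) on the middle of its top; origin at the centre of its underside, on the collar's axis, x from the grey front panel to the back
- port (a point): centre of the collar's top rim, 102 mm above the bench, axes as the unit. The mouth (radius 35.5 mm) has two opposite slots, 21 mm wide, through a lip 8 mm thick. The slot line lies near this x axis but the collar may be turned up to 0.4 rad either way, which this reading does not show: look, or rest the lugs on the lip (cap underside then 9 mm below the rim) and turn until they drop in
- plate (a joint): how far the sprung plate inside the collar is pushed down, m: 0 with no cap or with the cap dropped in its slots but not pushed (cap underside 17 mm below the rim; about 7 N), 0.007 locked, 0.013 with the cap pushed fully down (flange on the rim, underside 30 mm below it; about 12 N)
- lock (a point): where cap_mid lies when locked, 15 mm above the rim's centre (underside 24 mm below the rim). To get there: push until the underside is over 28 mm below the rim, turn 0.87 rad clockwise seen from above, let go; the spring lifts the lugs into notches 0.08 rad wider than the lugs on either side, just before an end stop. If not locked the cap comes up to 17 mm or stays deeper than 27 mm
- cover: bystander: a plain flat grey cover, radius 50 mm, 12 mm thick, with a round knob up to 56 mm high and no lugs; it may stand in either of two places, the cap in the other; origin at the centre of its underside
- rack: bystander: a yellow tube rack 76 x 142 mm with capped tubes, 95 mm high; origin at the centre of its underside
- bottle: bystander: a white bottle, radius 36 mm, 150 mm high; origin at the centre of its underside
- beaker: bystander: a clear beaker, radius 40 mm, 90 mm high; origin at the centre of its underside
- cartridge: bystander: a white filter cartridge, radius 30 mm, standing 110 mm high; origin at the centre of its underside
- timer: bystander: a flat black timer 70 x 90 x 30 mm; origin at the centre of its underside
- jar: bystander: an amber jar, radius 34 mm, 90 mm high; origin at the centre of its underside
There are look-alikes about, which are no part of the job. Leave any red look-alike of the part that bears cap_mid alone.

How it is judged:
At the end, for the whole second after the job is handed in: The cap is locked in the collar by its own lugs: within 5 mm of the collar's axis, level within 0.06 rad, its underside 24 mm (21.8 to 26.2 mm) below the rim, staying there when released (horizontal distance between cap_mid and port below 0.005 m and z of cap_mid in the frame of port between 0.0128 and 0.0172 m and angle between cap_mid's own z axis and vertical below 0.06 rad); the robot touches nothing.
It fails at once if a bystander is shoved by more than 40 mm or tipped over (distance of any of cover, rack, bottle, beaker, cartridge, timer, jar from where it was at the start of the episode above 0.04 m or angle between any of cover, rack, bottle, beaker, cartridge, timer, jar's own z axis and vertical above 0.7 rad).
It also fails if it takes over 54 s, if anything falls off the work surface, if the arm or the gripper's body presses on something with over 40 N, if the wrist force passes 120 N, or if a joint passes its speed limit or range.

## Working session

There is one attempt and no reset: what is moved stays moved. The work goes in short steps, Python scripts to look and compute and a shell command to move; the robot and the scene stay as the last step left them, time stands still between calls to the robot, and variables do not carry over. Pictures are saved under pics/ and viewed, at most 10 in all, crops included, and the job is handed in when it is done.

```bash
mkdir -p pics
cat > h.py <<'E'
from rig import *
import numpy as np, cv2
def K(c):
    f=210/np.tan(np.radians(c["vfov"])/2); return np.array([[f,0,c["cx"]],[0,f,c["cy"]],[0,0,1.]])
def cast(c,uv,z):
    p=cv2.undistortPoints(np.array(uv,float).reshape(-1,1,2),K(c),np.array(c["dist_coeffs"],float)).reshape(-1,2)
    R=cv2.Rodrigues(np.array(c["rvec"],float))[0]; o=-R.T@np.array(c["tvec"],float).ravel()
    d=np.c_[p,np.ones(len(p))]@R
    return o+d*((z-o[2])/d[:,2])[:,None]
def proj(c,P):
    return cv2.projectPoints(np.array(P,float).reshape(-1,3),np.array(c["rvec"],float),np.array(c["tvec"],float),K(c),np.array(c["dist_coeffs"],float))[0].reshape(-1,2)
E
python3 - <<'E'
from h import *
a=read_camera("scene");b=read_camera("side")
cv2.imwrite("pics/scene.png",a);cv2.imwrite("pics/side.png",b)
for n in("scene","side"):
    c=get_calibration(n);R=cv2.Rodrigues(np.array(c["rvec"],float))[0];print(n,-R.T@np.array(c["tvec"]).ravel(),c["vfov"])
s=get_state();print(s["time"],s["tool_pos"],s["tcp_rot"])
E
```

```text
scene [1.22423439 0.34921586 1.11870899] 44.28768824560587
side [0.02195815 0.91484552 0.68982028] 54.02948944920786
0.1 [ 0.22518739 -0.58244991  0.23253135] [-8.71777057e-04  9.83047337e-01  1.83349856e-01 -4.99343592e-05]
```

View pics/scene.png

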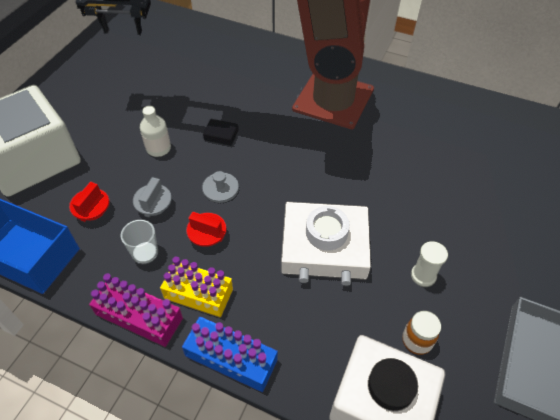

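View pics/side.png

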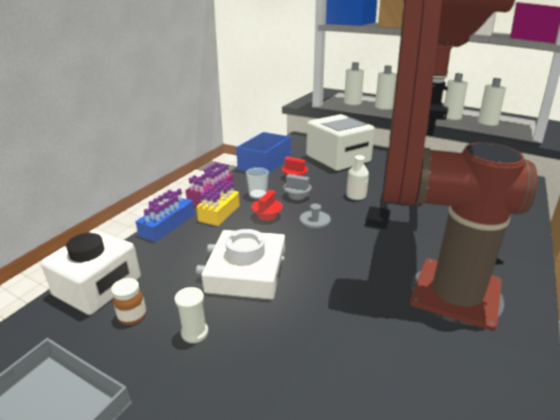

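The scene view shows the grey cap with the bar handle at about (152,198), the plain cover at (220,186), red look-alikes at (90,205) and (206,229), and the collar centre at about (328,226).

Run:
```python
from h import *
c=get_calibration("scene")
for n,uv,z in [("cap",(152,201),.034),("barA",(145,199),.078),("barB",(157,182),.078),("cover",(220,187),.012),("red1",(90,206),.034),("red2",(206,231),.034),("port",(328,226),.102),("beaker",(145,255),0),("bottle",(157,147),0),("cover",(220,188),.01)]:
    print(n,cast(c,[uv],z)[0].round(3))
w=read_camera("wrist");cv2.imwrite("pics/w0.png",w)
c=get_calibration("wrist");R=cv2.Rodrigues(np.array(c["rvec"],float))[0];print(-R.T@np.array(c["tvec"]).ravel(),R.round(2),c["vfov"])
big=cv2.resize(read_camera("scene")[160:280,60:400],None,fx=2.3,fy=2.3,interpolation=cv2.INTER_CUBIC);cv2.imwrite("pics/z.png",big)
from scipy.spatial.transform import Rotation as Ro
s=get_state();q=s["tcp_rot"];print(Ro.from_quat([q[1],q[2],q[3],q[0]]).as_matrix().round(3))
```

```text
cap [ 0.604 -0.285  0.034]
barA [ 0.631 -0.279  0.078]
barB [ 0.571 -0.281  0.078]
cover [ 0.473 -0.154  0.012]
red1 [ 0.685 -0.423  0.034]
red2 [ 0.629 -0.109  0.034]
port [0.534 0.178 0.102]
beaker [ 0.738 -0.228  0.   ]
bottle [ 0.408 -0.4    0.   ]
cover [ 0.475 -0.153  0.01 ]
[ 0.29233086 -0.55696434  0.38465565] [[ 0.36 -0.93 -0.  ]
 [-0.9  -0.35  0.27]
 [-0.25 -0.09 -0.96]] 65.10292225955301
[[ 0.933  0.36  -0.   ]
 [ 0.36  -0.933  0.001]
 [ 0.    -0.001 -1.   ]]
```

View pics/z.png

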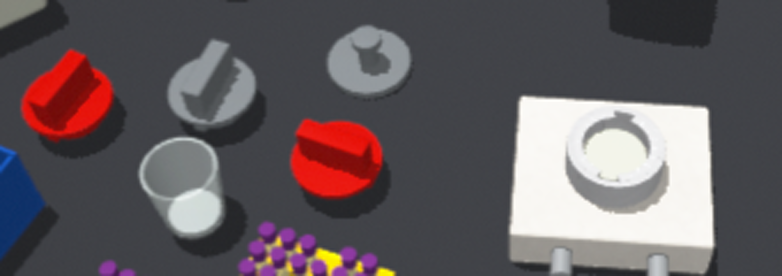

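The zoom confirms the grey cap and shows its bar running roughly along world x. The collar's slots are near front and back. I'll move over the cap for a closer look.

```bash
python3 -m creep '[[[50,-18,0],[0,0,5],1],[[110,-39,0],[0,0,10],1],[[170,-60,0],[0,0,15],1],[[230,-81,0],[0,0,21],1],[[290,-102,0],[0,0,21],1],[[350,-123,0],[0,0,21],1],[[400,-141,0],[0,0,21],1],[[440,-155,0],[0,0,21],1],[[440,-155,0],[0,0,21],1],[[440,-155,0],[0,0,21],1]]'
python3 - <<'E'
from h import *
w=read_camera("wrist");cv2.imwrite("pics/w1.png",w)
E
```

```text
time: 1.45
tool_pos: [0.5794, -0.2799, 0.2331]
tcp_rot: [-0.0, 1.0, 0.001, -0.001]
wrist_force: [-0.2, -0.7, -0.1]
grip_width: 1.001
grasp_force: 0.0
```

View pics/w1.png

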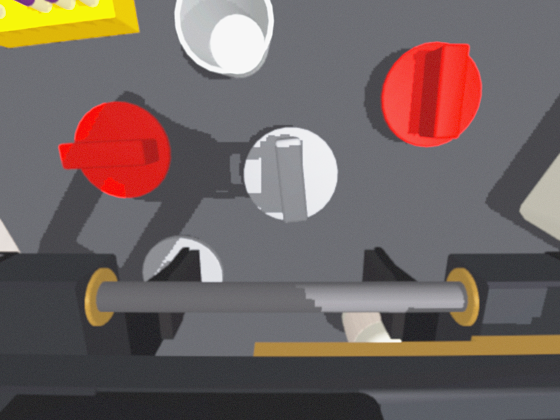

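The wrist view shows the cap flange centred at about (291,173). The bar's top-face corners are at about (277,147), (301,147), (284,221) and (307,219).

Run:
```python
from h import *
w=cv2.imread("pics/w1.png");c=get_calibration("wrist")
P=cast(c,[(277,147),(301,147),(307,219),(284,221)],.078);print(P.round(4))
ctr=P.mean(0);d=(P[0]+P[1]-P[2]-P[3]);print("bar",ctr.round(4),"yaw",np.degrees(np.arctan2(d[1],d[0])), "len",np.linalg.norm(d)/2,"wid",np.linalg.norm(P[0]-P[1]))
# flange circle: unsaturated bright pixels
h=cv2.cvtColor(w,cv2.COLOR_BGR2HSV);m=((h[...,1]<60)&(h[...,2]>115)).astype(np.uint8)
roi=np.zeros_like(m);roi[110:235,225:350]=1;m*=roi
cn=max(cv2.findContours(m,0,1)[0],key=cv2.contourArea);hull=cv2.convexHull(cn)
print(cv2.boundingRect(hull));(e,ax,an)=cv2.fitEllipse(hull);print(e,ax,cast(c,[e],.038).round(4))
F=cast(c,hull.reshape(-1,2),.038)
A=np.c_[2*F[:,:2],np.ones(len(F))];s=np.linalg.lstsq(A,(F[:,:2]**2).sum(1),rcond=None)[0];print("flange",s[:2],np.sqrt(s[2]+s[0]**2+s[1]**2))
```

```text
[[ 0.6306 -0.2764  0.078 ]
 [ 0.6306 -0.2984  0.078 ]
 [ 0.5619 -0.3054  0.078 ]
 [ 0.5598 -0.2831  0.078 ]]
bar [ 0.5957 -0.2908  0.078 ] yaw 5.617096236246181 len 0.07009873942946573 wid 0.022010183693824584
(225, 110, 125, 125)
(286.7510070800781, 172.24899291992188) (174.65821838378906, 175.36390686035156) [[ 0.6017 -0.2861  0.038 ]]
flange [ 0.59517336 -0.28607472] 0.09306794002061791
```

```bash
python3 -m creep '[[[21,10.5,40],[0,0,-5.5],1],[[21,10.5,90],[0,0,-5.5],1],[[21,10.5,130],[0,0,-5.5],1],[[21,10.5,160],[0,0,-5.5],1],[[21,10.5,178],[0,0,-5.5],1],[[21,10.5,178],[0,0,-5.5],1],[[21,10.5,178],[0,0,-5.5],0],[[21,10.5,178],[0,0,-5.5],0],[[21,10.5,178],[0,0,-5.5],0],[[21,10.5,178],[0,0,-5.5],0],[[21,10.5,178],[0,0,-5.5],0],[[21,10.5,178],[0,0,-5.5],0]]' 45
```

```text
time: 3.0
tool_pos: [0.6009, -0.2902, 0.0555]
tcp_rot: [-0.0, 0.999, 0.049, -0.0]
wrist_force: [-0.1, 0.6, 0.2]
grip_width: 0.404
grasp_force: 0.0
```

```bash
python3 -m creep '[[[0,0,0],[0,0,0],0],[[0,0,0],[0,0,0],0],[[0,0,0],[0,0,0],0],[[0,0,0],[0,0,0],0],[[0,0,-10],[0,0,0],0],[[0,0,-40],[0,0,0],0],[[0,0,-90],[0,0,0],0],[[0,0,-140],[0,0,0],0],[[0,0,-170],[0,0,0],0],[[0,0,-170],[0,0,0],0]]'
```

```text
time: 4.25
tool_pos: [0.6025, -0.2913, 0.2298]
tcp_rot: [0.002, 0.999, 0.049, 0.003]
wrist_force: [0.3, 0.2, -2.7]
grip_width: 0.269
grasp_force: 45.0
```

```bash
python3 -m creep '[[[-8,-24,0],[0,0,0],0],[[-23,-73,0],[0,0,1],0],[[-41,-130,0],[0,0,2],0],[[-59,-187,0],[0,0,3],0],[[-77,-244,0],[0,0,4],0],[[-95,-301,0],[0,0,5],0],[[-113,-358,0],[0,0,5.6],0],[[-131,-415,0],[0,0,5.6],0],[[-145,-460,0],[0,0,5.6],0],[[-153,-485,0],[0,0,5.6],0],[[-153,-485,0],[0,0,5.6],0],[[-153,-485,0],[0,0,5.6],0],[[-153,-485,0],[0,0,5.6],0]]'
python3 - <<'E'
from h import *
w=read_camera("wrist");cv2.imwrite("pics/w2.png",w)
E
```

```text
time: 5.88
tool_pos: [0.4012, 0.1765, 0.225]
tcp_rot: [0.0, 1.0, -0.0, -0.0]
wrist_force: [0.3, -0.9, -2.0]
grip_width: 0.268
grasp_force: 45.0
```

View pics/w2.png

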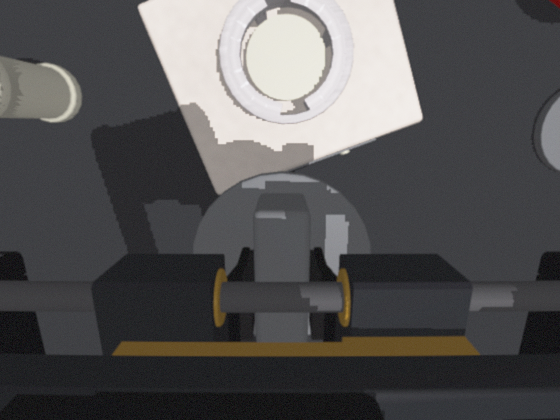

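The collar is in view, centred at about (287,52), with slots near the upper left (262,8) and lower right (315,108). I'll zoom in on it.

Run:
```python
import cv2
w=cv2.imread("pics/w2.png")[0:140,200:380]
cv2.imwrite("pics/w2z.png",cv2.resize(w,None,fx=4,fy=4,interpolation=cv2.INTER_CUBIC))
```

```text
(no output)
```

View pics/w2z.png

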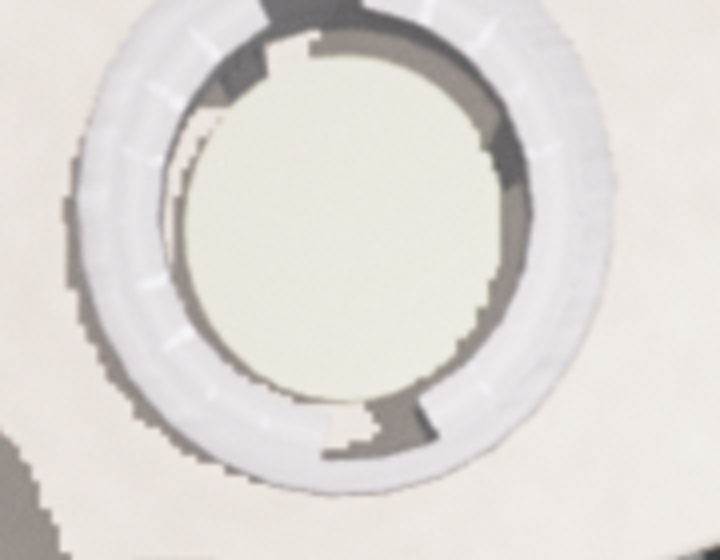

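Run:
```python
from h import *
c=get_calibration("wrist");z=lambda L:[(200+x/4-.375,y/4-.375) for x,y in L]
def fit(F):
    A=np.c_[2*F[:,:2],np.ones(len(F))];s=np.linalg.lstsq(A,(F[:,:2]**2).sum(1),rcond=None)[0];return s[:2].round(4),round(float(np.sqrt(s[2]+s[0]**2+s[1]**2)),4)
# circles: outer
print(fit(cast(c,z([(75,200),(612,195),(345,493),(113,365),(180,446),(545,405),(100,100)]),.102)))
print(fit(cast(c,z([(160,210),(532,210),(417,405),(180,310),(255,380),(270,25),(362,10),(505,120)]),.102)))
lo=cast(c,z([(322,458),(437,440),(325,408),(417,405)]),.102);up=cast(c,z([(268,22),(363,8)]),.102)
print(lo.round(4),up.round(4))
for a,b in((lo[:2].mean(0),up.mean(0)),(lo[2:].mean(0),up.mean(0))):
    d=b-a;print(np.degrees(np.arctan2(d[1],d[0])))
g=cast(c,[(282,173),(193,245),(371,245)],.2075+.0);print(g.round(4))
# bar top end edge at z=TCP+.0225
print(cast(c,[(256,215),(308,215)],.225+.0225).round(4))
# scene cam check of port
c2=get_calibration("scene");print(proj(c2,[[.534,.178,.102]]))
```

```text
(array([0.524 , 0.1731]), 0.0515)
(array([0.525 , 0.1727]), 0.0357)
[[0.4809 0.1773 0.102 ]
 [0.4843 0.1543 0.102 ]
 [0.4904 0.1766 0.102 ]
 [0.491  0.1584 0.102 ]] [[0.5589 0.1871 0.102 ]
 [0.5612 0.1695 0.102 ]]
9.204758418263566
8.855877396980146
[[0.4488 0.1758 0.2075]
 [0.4092 0.2248 0.2075]
 [0.4092 0.1269 0.2075]]
[[0.4374 0.1865 0.2475]
 [0.4374 0.1652 0.2475]]
[[327.91515603 226.12658863]]
```

```bash
python3 -m creep '[[[20,1,0],[0,0,-3],0],[[60,2,0],[0,0,-6],0],[[100,2.5,10],[0,0,-9.1],0],[[121,2.5,30],[0,0,-9.1],0],[[126,2.5,50],[0,0,-9.1],0],[[126,2.5,57],[0,0,-9.1],0],[[126,2.5,57],[0,0,-9.1],0],[[126,2.5,57],[0,0,-9.1],0]]'
python3 - <<'E'
from h import *
a=read_camera("scene");b=read_camera("side")
c=get_calibration("scene");d=get_calibration("side")
def crop(im,c):
    u,v=proj(c,[[.525,.173,.11]])[0].astype(int);p=im[v-50:v+50,u-65:u+65];return cv2.resize(p,None,fx=6,fy=6,interpolation=cv2.INTER_CUBIC)[:, :390*2//1][:, 195:585]
cv2.imwrite("pics/chk.png",np.hstack([crop(a,c),crop(b,d)]))
E
```

```text
time: 6.92
tool_pos: [0.5271, 0.1752, 0.1696]
tcp_rot: [-0.0, 0.997, 0.08, 0.001]
wrist_force: [0.3, 0.1, -2.4]
grip_width: 0.269
grasp_force: 45.0
```

View pics/chk.png

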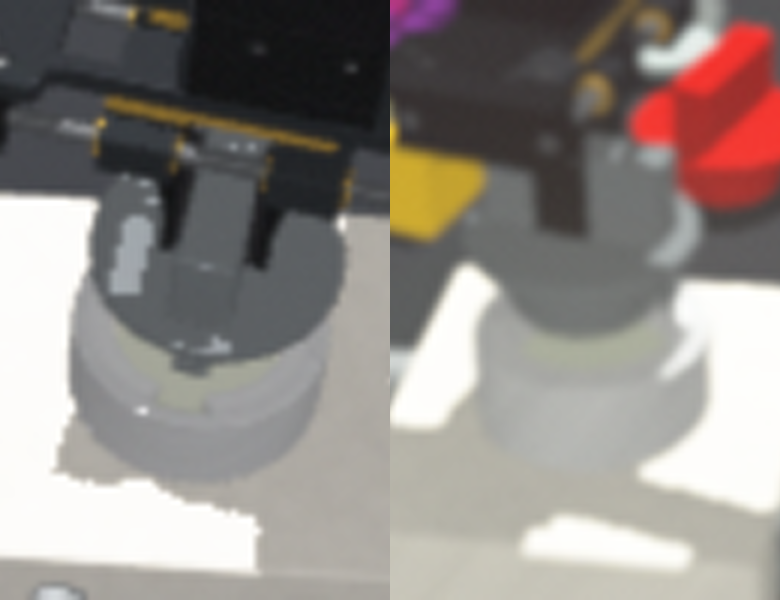

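The cap is over the collar, with the near lug (190,365) in line with the slot (185,400). I'll lower it.

```bash
python3 -m creep '[[[0,0.5,6],[0,0,0],0],[[0,0.5,11],[0,0,0],0],[[0,0.5,15],[0,0,0],0],[[0,0.5,18],[0,0,0],0],[[0,0.5,20],[0,0,0],0],[[0,0.5,20],[0,0,0],0]]'; python3 -c "
from rig import *;s=get_state();print(s['torque'])"
```

```text
time: 7.78
tool_pos: [0.527, 0.1745, 0.1483]
tcp_rot: [0.0, 0.997, 0.08, -0.0]
wrist_force: [0.1, -0.1, -2.2]
grip_width: 0.273
grasp_force: 45.0
[ 0.01971458 -0.00777709  0.02989648]
```

```bash
python3 -m creep '[[[0,0,2],[0,0,0],0],[[0,0,4],[0,0,0],0],[[0,0,6],[0,0,0],0],[[0,0,8],[0,0,0],0],[[0,0,8],[0,0,0],0]]'; python3 -c "
from rig import *;s=get_state();print(s['torque'])"
```

```text
time: 8.4
tool_pos: [0.5272, 0.1745, 0.1406]
tcp_rot: [-0.0, 0.997, 0.08, 0.0]
wrist_force: [-0.1, -0.7, -1.9]
grip_width: 0.273
grasp_force: 45.0
[ 0.02165055 -0.02681898 -0.00699281]
```

The lugs are in the slots with no resistance. Now I'll push down.

```bash
python3 -m creep '[[[0,0,3],[0,0,0],0],[[0,0,6],[0,0,0],0],[[0,0,9],[0,0,0],0],[[0,0,11],[0,0,0],0],[[0,0,12.5],[0,0,0],0],[[0,0,13],[0,0,0],0],[[0,0,13],[0,0,0],0]]'; python3 -c "
from rig import *;s=get_state();print(s['torque'])"
```

```text
time: 9.28
tool_pos: [0.5274, 0.1746, 0.1288]
tcp_rot: [0.0, 0.997, 0.08, 0.0]
wrist_force: [-4.4, -0.4, 8.4]
grip_width: 0.272
grasp_force: 45.0
[-0.21517238  0.83293267 -0.06652404]
```

```bash
python3 -m creep '[[[-0.5,0,1],[0,0,0],0],[[-0.5,0,1.5],[0,0,0],0],[[-0.5,0,1.5],[0,0,0],0]]'; python3 -c "
from rig import *;s=get_state();print(s['torque'],s['joint_positions'])"
```

```text
time: 9.65
tool_pos: [0.5274, 0.1746, 0.1276]
tcp_rot: [-0.0, 0.997, 0.08, 0.001]
wrist_force: [-2.6, -1.0, 9.6]
grip_width: 0.274
grasp_force: 45.0
[-0.15446804  0.69817851 -0.03812836] [ 1.77748981e-01  1.55157015e-01  1.80925796e+00 -5.84662178e-05
  1.17528966e+00  1.58914335e+00]
```

```bash
python3 -m creep '[[[0,0.3,0],[0,0,6],0],[[-0.1,0.6,0],[0,0,12],0],[[-0.2,0.9,0],[0,0,18],0],[[-0.3,1.2,0],[0,0,24],0],[[-0.4,1.4,0],[0,0,30],0],[[-0.6,1.7,0],[0,0,36],0],[[-0.8,1.9,0],[0,0,42],0],[[-0.9,2,0],[0,0,46],0],[[-1,2.1,0],[0,0,49],0],[[-1,2.1,0],[0,0,49],0]]'; python3 -c "
from rig import *;s=get_state();print(s['torque'],s['joint_positions'])"
```

```text
time: 10.9
tool_pos: [0.5281, 0.1723, 0.1284]
tcp_rot: [-0.001, 0.94, -0.341, 0.002]
wrist_force: [0.2, -1.2, 9.4]
grip_width: 0.274
grasp_force: 45.0
[-0.06282422  0.13787483  0.01247368] [ 1.73675724e-01  1.51859175e-01  1.81149657e+00 -4.06851534e-04
  1.17312269e+00  2.44112514e+00]
```

```bash
python3 -m creep '[[[0,0,0],[0,0,1],0],[[0,0,-2],[0,0,1],0],[[0,0,-4],[0,0,1],0],[[0,0,-6],[0,0,1],0],[[0,0,-7],[0,0,1],0],[[0,0,-7],[0,0,1],0]]'; python3 -c "
from rig import *;s=get_state();print(s['torque'],s['joint_positions'][5])"
```

```text
time: 11.65
tool_pos: [0.528, 0.1722, 0.1334]
tcp_rot: [-0.001, 0.937, -0.349, 0.002]
wrist_force: [6.9, 0.5, -2.7]
grip_width: 0.272
grasp_force: 45.0
[ 0.19882976 -1.00738995  0.10480211] 2.457878605182594
```

```bash
python3 -m creep '[[[0,0,0.8],[0,0,0],0],[[0,0,0.8],[0,0,0],0.35],[[0,0,0.8],[0,0,0],0.5],[[0,0,0.8],[0,0,0],0.7],[[0,0,0.8],[0,0,0],0.9],[[0,0,0.8],[0,0,0],0.9],[[0,0,0.8],[0,0,0],0.9],[[0,0,0.8],[0,0,0],0.9],[[0,0,-10],[0,0,0],0.9],[[0,0,-40],[0,0,0],0.9],[[0,0,-80],[0,0,0],0.9],[[0,0,-120],[0,0,0],0.9],[[-60,0,-150],[0,0,0],0.9],[[-100,0,-150],[0,0,0],0.9],[[-100,0,-150],[0,0,0],0.9]]'
python3 - <<'E'
from h import *
a=read_camera("scene");b=read_camera("side");ims=[]
for im,c in((a,get_calibration("scene")),(b,get_calibration("side"))):
    u,v=proj(c,[[.525,.173,.11]])[0].astype(int);ims.append(cv2.resize(im[v-50:v+50,u-32:u+33],None,fx=6,fy=6,interpolation=cv2.INTER_CUBIC))
    print((u,v),proj(c,[[.5245,.1729,.156],[.5245,.1729,.116],[.5245,.1729,.102]]).round(1).tolist())
cv2.imwrite("pics/end.png",np.hstack(ims))
E
```

```text
time: 13.52
tool_pos: [0.449, 0.2394, 0.2849]
tcp_rot: [-0.001, 0.938, -0.348, 0.001]
wrist_force: [0.8, -0.3, -0.6]
grip_width: 0.9
grasp_force: 0.0
(np.int64(327), np.int64(220)) [[329.3, 209.1], [327.8, 219.1], [327.3, 222.4]]
(np.int64(244), np.int64(236)) [[244.0, 221.4], [244.8, 234.7], [245.0, 239.3]]
```

View pics/end.png

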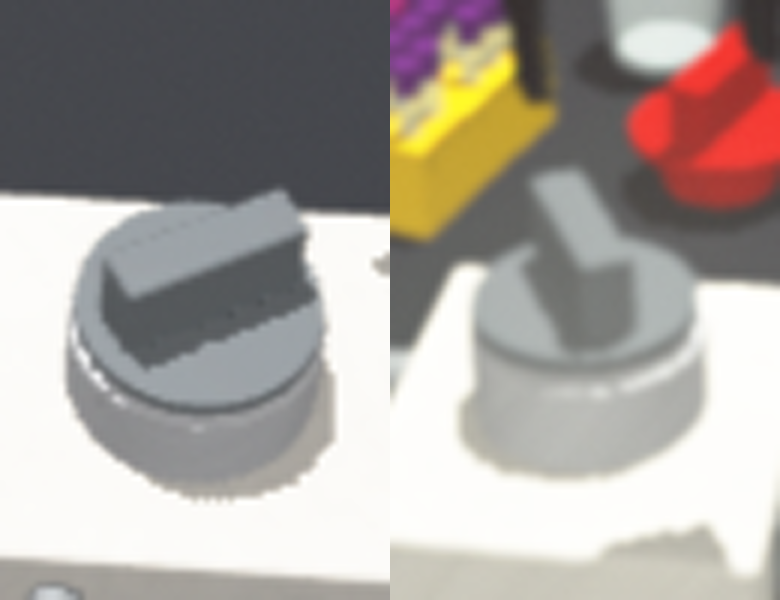

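The cap looks level and nearly seated on the collar, but its exact depth is ambiguous to about 1 px. I'll check it by touching the bar top lightly with shut fingers. Contact should come at TCP z≈0.167 if it is locked, 0.161 if too deep and 0.174 if unlocked.

```bash
python3 -m creep '[[[40,0,0],[0,0,0],0],[[80,0,0],[0,0,0],0],[[101,0,20],[0,0,0],0],[[101,0,50],[0,0,0],0],[[101,0,75],[0,0,0],0],[[101,0,85],[0,0,0],0],[[101,0,85],[0,0,0],0],[[101,0,85],[0,0,0],0],[[101,0,85],[0,0,0],0],[[101,0,95],[0,0,0],0],[[101,0,102],[0,0,0],0],[[101,0,107],[0,0,0],0],[[101,0,109],[0,0,0],0],[[101,0,109],[0,0,0],0]]'
python3 -m creep '[[[0,0,1],[0,0,0],0],[[0,0,2],[0,0,0],0],[[0,0,3],[0,0,0],0],[[0,0,4],[0,0,0],0],[[0,0,5],[0,0,0],0],[[0,0,5],[0,0,0],0]]'
```

```text
time: 15.38
tool_pos: [0.5266, 0.1715, 0.1738]
tcp_rot: [0.0, 0.937, -0.349, -0.0]
wrist_force: [0.2, 0.3, -0.1]
grip_width: 0.005
grasp_force: 0.0
time: 16.12
tool_pos: [0.5266, 0.1715, 0.1689]
tcp_rot: [0.0, 0.937, -0.349, -0.0]
wrist_force: [0.8, -0.4, -0.5]
grip_width: 0.007
grasp_force: 0.0
```

Nothing at 0.169, so the cap is not up in the unlocked position.

```bash
python3 -m creep '[[[0,0,1],[0,0,0],0],[[0,0,2],[0,0,0],0],[[0,0,2],[0,0,0],0]]';python3 -m creep '[[[0,0,1],[0,0,0],0],[[0,0,1],[0,0,0],0]]'; python3 -m creep '[[[0,0,1],[0,0,0],0],[[0,0,1],[0,0,0],0]]'
```

```text
time: 16.5
tool_pos: [0.5269, 0.1716, 0.1674]
tcp_rot: [-0.0, 0.937, -0.349, 0.0]
wrist_force: [-1.5, -0.5, 2.2]
grip_width: 0.007
grasp_force: 1.4
time: 16.75
tool_pos: [0.5271, 0.1716, 0.167]
tcp_rot: [-0.0, 0.937, -0.349, 0.0]
wrist_force: [-1.5, -0.1, 7.0]
grip_width: 0.006
grasp_force: 3.5
time: 17.0
tool_pos: [0.5271, 0.1716, 0.1661]
tcp_rot: [-0.0, 0.937, -0.349, 0.0]
wrist_force: [-1.8, -0.4, 7.8]
grip_width: 0.005
grasp_force: 3.6
```

Contact came at 0.1674, so the bar top is at 0.156, the locked height. I'll retract and hand in.

```bash
python3 -m creep '[[[0,0,-10],[0,0,0],0],[[0,0,-40],[0,0,0],0],[[0,0,-80],[0,0,0],0],[[0,0,-100],[0,0,0],0],[[0,0,-100],[0,0,0],0],[[0,0,-100],[0,0,0],0]]'
python3 -c "
from rig import *
print(finish_job())"
```

```text
time: 17.75
tool_pos: [0.5259, 0.1714, 0.2633]
tcp_rot: [0.001, 0.937, -0.349, -0.001]
wrist_force: [-0.4, 0.2, 0.1]
grip_width: 0.006
grasp_force: 0.0
the job is handed in; nothing more can be done
None
```

The cap is fitted, pushed down and twisted clockwise; a light touch after release found it at the locked height, and I handed the job in at about 18 s with the arm clear (no verdict was returned).

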